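# Reset the length stop of a cutting rest and load it

## Robot

A 6-joint arm with a two-finger parallel gripper is mounted at the origin on a cart in front of the work surface, level with it; the furniture and walls round the work are solid. World frame = base frame: x ahead of the robot, y to its left, z up, the work surface at z = 0. Lengths are in m, angles in rad, forces in N, time in s.
With the tool pointing down it reaches from about 0.35 to 0.975 m from the base axis. Payload 4.9 kg.
Tool frame: the origin (TCP) lies at the very end of the fingers, on their centre line; the grasp point (between the pads) lies 19 mm behind it; x points along the fingers, y is the direction in which the jaws open and shut, and the axes are right-handed (so a half turn about x gives the same grasp; the last joint's range is limited). The gripper opens to 85 mm and grips with 20 to 120 N. Pads are 22 mm wide; open, the fingers measure 114 mm over their backs; the gripper's body (76 mm by 85 mm) begins 54 mm behind the grasp point. The pads swing forward as they close: fully open they stand 13 mm farther back than shut.
Start: joints at [-1.31, 0.053, 1.613, -0, 1.476, -0.119], TCP at [0.232, -0.58, 0.231] pointing down, gripper open.
Joint ranges: [-3.01, 3.01], [-1.01, 2.22], [0.06, 2.58], [-1.02, 4.17], [0.09, 2.62], [-3.14, 3.14]. Speed limits (rad/s): [2.57, 2.57, 3.14, 3.14, 3.14, 3.14].

## Interface

Orientations are given as a rotation vector (axis times angle).
In Python, from station import ctrl, get_image, calibration, finish_job, search_frame, cut_out, mark_of gives the robot as it stands. The module is installed in compiled form; this text tells all that it offers.
- The arm moves only by the tool arm_command, never from a script. Its argument "plan" is a list that holds one entry, the list of rows, each a list of 7 numbers: the shift along the tool's x, y, z in m, then the turn, a rotation vector about the tool's x, y, z in degrees, then the finger opening in m, from 0 to 0.0854. A call has 1 to 20 rows; each row shifts and turns the pose as measured when the row begins, along the tool's axes as they then stand; what a row does not reach is not made up. A row lasts 1/12 s, in which the tool goes at most 41.7 mm and 7.16 degrees, less where a joint would pass 70% of its speed; a pose out of reach is approached as far as the arm can. A call with a gripper value outside its range is refused whole. The fingers move at their own pace and stop on an object; "squeeze" is the grip in N (left out, the last holds). Time passes only in rows, so rows that do not move let the fingers close. It gives the time, the measured TCP pose, the force and the opening at its end, in the units of the state.
- ctrl.get_obs(): the state, without advancing time (a new reading comes with each control period).
- get_image(name): name is "side" or "top"; returns the picture (420x560x3 uint8, red, green, blue); there is no depth.
- calibration(name): a dict with "fx", "fy", "cx", "cy" (pixels), "k1" (the pictures are not rectified: a ray, as slopes to the right and down, at radius r is drawn at 1 + k1 r^2 times it, then the intrinsics apply), "cam_to_world" (4x4, takes a point from camera to world coordinates). Camera axes: x right, y down, z forward; pixel columns grow to the right and rows downward; lengths in m; the calibration is good to about 2 mm. A picture is of the moment at which its call begins. calibration takes no time and is no camera call.
- finish_job(): hands the job in, once; it reports no verdict.
Trained networks look in the newest picture that a camera, given by its name, has taken for a name from the list of things; names that differ only in an ending like _2 or _b are one class to them, and where a whole thing is asked for, a point or a joint stands for the part that bears it (a point fixed in the world has none). Each returns a list of dicts, best first, with "conf" (0 to 1); they miss things now and then, are a little off and sometimes report something else, mostly with a low value. They report only what shows in the picture. A call takes as long as a camera call. They do not tell look-alikes from the thing itself.
- search_frame(camera, thing): "at" ([x, y, z] in m, in the coordinates of the camera as it stood for that picture, good to about 4 mm: the middle of the surface that is visible of it).
- cut_out(camera, thing): "mask" (420x560 bool, what is visible of it).
- mark_of(camera, thing): "at" ([x, y, z] in m, in the coordinates of the camera as it stood for that picture, good to about 4 mm: a listed point, or the origin of a listed thing).
The state is a dict: "t": time; "q": joint angles; "dq": joint speeds; "effort": joint torques, N m; "tool_pos": TCP position; "tool_rot": TCP orientation; "contact_force": force on the tool from outside, world axes, zero at the start; "wrist_torque": the same for the moment, N m; "opening": finger opening in m.
Only numpy, scipy, OpenCV 4.12 (cv2) and the standard library are available. Lean on these libraries where they do the work, as an engineer would, in place of code of your own. Each camera call takes 0.05 s, during which the arm holds its last target. There are 200 camera calls.

## Task

Set the sliding length stop of the cutting rest to the last hole at the left end of its bar (the end away from the saw kerf): pull its sprung knob out, slide the stop along, and let the pin drop fully into that hole. Then lay the loose piece of square tube flat in the trough, on the saw-kerf side of the stop, with its end touching the stop, and let go. Leave the other things on the bench where they are.

Things in the scene. Friction and masses are not known exactly. Their poses are not given: they have to be found in the camera images.
- cutting_rest: Grey steel fixture bolted to the bench. Origin: underside of its base plate; own x points away from the robot, y left along bar and trough, z up. Base 225 x 290 x 12 mm (x -95 to +130, y -145 to +145). At the back a fixed round bar, diameter 34, along y at x = 70, z = 85 mm, with three 13 mm holes in its upper front side, between end plates 117 mm high at y = +-135. In front: a trough along y.
- guard_bar (a point): Middle of a round steel guard bar, diameter 14 mm, that runs along y above the front of the knob (x = 24, z = 270 mm of the cutting rest, y -138 to +138), held at both ends by posts and arms in the planes y = +-135. It blocks a gripper standing upright over the knob: take the knob from under the bar, with the tool leaning back towards the robot in line with the knob.
- hole1 (a point): Mouth of the first (right-hand) hole in the bar. Stop travel 0.040 here. Its z is 99 mm above the bench.
- hole2 (a point): Mouth of the middle hole. Stop travel 0.085 here.
- hole3 (a point): Mouth of the last hole, the left-hand one: the one to use. Stop travel 0.130 here.
- trough_floor (a point): Point on the flat trough floor, mid-length, on its centre line: x = -60, y = 0, z = 12 mm of the cutting rest, same axes. Trough 46 mm wide between two fences 6 mm thick, 12 mm high (tops 24 mm above the bench), along y = -142 to +142 mm, open at both ends. The fences are cut through by the saw kerf at y = -107 mm, 10 mm wide.
- stop (a joint): Travel of the stop along the bar in m, 0 (sleeve's middle at y = -80 mm, right) to 0.160 (y = +80 mm, left); grows to +y of the cutting rest. Starts between 0 and 0.070. Friction about 1.5 N with the plunger pulled; locked with the pin in a hole; with the pin only resting on the bar it can be pushed along until the pin drops into the next hole.
- stop_face (a point): Point on the right-hand (-y) face of the stop's tongue, on the trough's centre line, 28 mm above its floor; axes as cutting_rest. The stop: dark steel sleeve (diameter 52, length 50 mm) on the bar, with a tongue 8 mm thick reaching forward across the trough, 27 to 61 mm above the bench. The face is 33 mm to the -y side of the knob. The tube's end goes against it.
- plunger (a joint): How far the plunger is pulled out in m: 0 = pin fully in a hole, about 0.010 = pin tip resting on the bar between holes, 0.016 = pulled out to its end stop. The pin's tip is round, diameter 10 mm; it clears the bar above 0.010. The spring pushes it home with 6 N at 0 and 10 N at 0.016.
- knob_grip (a point): Middle of the plunger's black round knob (diameter 24, length 26 mm; 15 mm from its underside, 11 from its top), moving with it. The knob leans 35 degrees from vertical towards the robot: axis and pull direction (-0.574, 0, +0.819) in the cutting rest's axes (also this point's axes). A boss, diameter 26, ends 22 mm below this point along the axis with the pin home.
- square_tube: The workpiece: a loose bright offcut of square steel tube, 40 x 40 mm outside, 3 mm wall, 110 mm long, about 0.25 to 0.45 kg, lying on the bench. Origin: middle of its underside; its y runs along its length. The two ends are alike.
- tube_middle (a point): Centre of the square tube, 20 mm above its underside; axes as square_tube.
- grease_tin: Bystander: tin 67 mm wide, 60 mm high. Origin under its centre.
- ring_spanner: Bystander: ring spanner 208 mm long, 12 mm high, lying. Origin under its centre, long side along y.
- nut_m24: Bystander: steel nut 41 mm wide, 19 mm high. Origin under its centre.
- pliers: Bystander: pliers 179 mm long, lying. Origin under their centre, long side along y.
Things that resemble listed ones, but are neither listed nor needed, are in the scene too. Of the things shaped like the square_tube, the steel one is meant.

How it is judged:
By the outcome, as a careful person would: the job done as asked, in the order asked, and still so for the second after the job is handed in, with the robot touching nothing.
It also fails if it takes over 58 s, if anything falls off the work surface, if the arm or the gripper's body presses on something with over 40 N, if the wrist force passes 120 N, or if a joint passes its speed limit or range.

## Working session

There is one attempt and no reset: what is moved stays moved. The work goes in short steps, Python scripts to look and compute and a tool call to move; the robot and the scene stay as the last step left them, time stands still between calls to the robot, and variables do not carry over. Pictures are saved under pics/ and viewed, about 8 in all and at most 12, crops included, and the job is handed in when it is done.

Besides the shell and the picture viewer there is one more tool, called after "Call:" as name(argument=value, ...), one argument or row to a line, values as JSON. arm_command: Moves the arm, as the interface text tells. Its arguments: {"type":"object","properties":{"plan":{"type":"array","items":{"type":"array","items":{"type":"array","items":{"type":"number"}}}},"squeeze":{"type":"number"}},"required":["plan"]}

```bash
mkdir -p pics; cat > h.py <<'E'
import numpy as np, cv2
from scipy.spatial.transform import Rotation as R
from station import ctrl, get_image, calibration, finish_job, search_frame, cut_out, mark_of
def snap(n,f):
    im=get_image(n); cv2.imwrite('pics/'+f,im[...,::-1]); return im
def w(n,p):
    T=np.array(calibration(n)['cam_to_world']); return T[:3,:3]@np.array(p)+T[:3,3]
def px(n,P):
    c=calibration(n);T=np.linalg.inv(np.array(c['cam_to_world']));p=T[:3,:3]@np.array(P)+T[:3,3]
    s=p[:2]/p[2]; s=s*(1+c['k1']*(s@s)); return np.array([c['fx']*s[0]+c['cx'],c['fy']*s[1]+c['cy']])
E
cat > a.py <<'E'
from h import *
np.set_printoptions(precision=4,suppress=True)
a=snap('side','s0.png');b=snap('top','t0.png')
for n in('side','top'):
    c=calibration(n);print(n,np.array(c['cam_to_world'])[:3,3],c['fx'],c['k1'])
    for t in ['cutting_rest','guard_bar','hole1','hole3','trough_floor','stop_face','knob_grip','square_tube','tube_middle','grease_tin','ring_spanner','nut_m24','pliers']:
        for d in mark_of(n,t)[:3]:
            P=w(n,d['at']);print(t,round(d['conf'],2),P,px(n,P).round())
o=ctrl.get_obs();print(o['t'],o['tool_pos'],o['tool_rot'],R.from_rotvec(o['tool_rot']).as_matrix())
E
python3 a.py
```

```text
side [ 0.2959 -1.4596  0.8293] 529.4409858429968 -0.023467608106372537
cutting_rest 0.96 [ 0.5933 -0.0594 -0.0027] [321. 253.]
guard_bar 0.73 [ 0.6167 -0.0678  0.2701] [330. 172.]
hole1 0.74 [ 0.6519 -0.0689  0.0979] [341. 224.]
hole1 0.56 [ 0.6413 -0.1085  0.1017] [341. 229.]
hole1 0.55 [ 0.6596 -0.0255  0.0949] [340. 218.]
hole3 0.74 [ 0.6519 -0.0689  0.0979] [341. 224.]
hole3 0.56 [ 0.6413 -0.1085  0.1017] [341. 229.]
hole3 0.55 [ 0.6596 -0.0255  0.0949] [340. 218.]
trough_floor 0.66 [ 0.5308 -0.0501  0.0128] [301. 249.]
stop_face 0.82 [ 0.5183 -0.1113  0.0377] [300. 253.]
stop_face 0.36 [ 0.6449 -0.1086  0.1015] [342. 229.]
knob_grip 0.51 [ 0.6113 -0.0947  0.1452] [330. 215.]
square_tube 0.93 [ 0.4243 -0.1165  0.0036] [270. 267.]
square_tube 0.81 [ 0.3014 -0.4195  0.0045] [235. 336.]
square_tube 0.74 [ 0.3156 -0.1903 -0.0004] [235. 286.]
tube_middle 0.9 [ 0.3128 -0.1925  0.0225] [233. 279.]
tube_middle 0.48 [0.3463 0.2485 0.0235] [235. 211.]
grease_tin 0.93 [ 0.6534 -0.4307  0.0022] [376. 322.]
ring_spanner 0.72 [ 0.4207 -0.3751 -0.0048] [281. 322.]
nut_m24 0.58 [ 0.5915 -0.3543 
[... 642 characters left out ...]
0.0028] [360. 282.]
square_tube 0.61 [ 0.345   0.2511 -0.0014] [175. 264.]
square_tube 0.6 [ 0.4278 -0.114  -0.    ] [275. 245.]
tube_middle 0.92 [ 0.2996 -0.4249  0.0237] [361. 282.]
tube_middle 0.72 [ 0.3124 -0.1919  0.0257] [296. 277.]
tube_middle 0.69 [ 0.4322 -0.1139  0.0203] [275. 243.]
grease_tin 0.62 [ 0.6552 -0.4285 -0.0013] [360. 188.]
grease_tin 0.51 [ 0.6141 -0.0655  0.2665] [261. 174.]
ring_spanner 0.73 [ 0.4245 -0.3785  0.0003] [347. 248.]
ring_spanner 0.6 [ 0.6146 -0.098   0.141 ] [272. 185.]
pliers 0.64 [ 0.5271 -0.53    0.004 ] [388. 222.]
1.4 [ 0.2317 -0.5804  0.2313] [ 2.0136  0.3871 -2.0137] [[-0.      0.3707 -0.9287]
 [ 0.     -0.9287 -0.3707]
 [-1.     -0.0001  0.    ]]
```

```bash
ls pics
```

```text
s0.png
t0.png
```

```bash
python3 -c "
import cv2,numpy as np
t=cv2.imread('pics/t0.png');s=cv2.imread('pics/s0.png')
cv2.imwrite('pics/t1.png',cv2.resize(t[140:320,150:430],None,fx=2.8,fy=2.8,interpolation=2))
cv2.imwrite('pics/s1.png',cv2.resize(s[130:380,190:450],None,fx=2.4,fy=2.4,interpolation=2))"
```

```text
(no output)
```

View pics/t1.png

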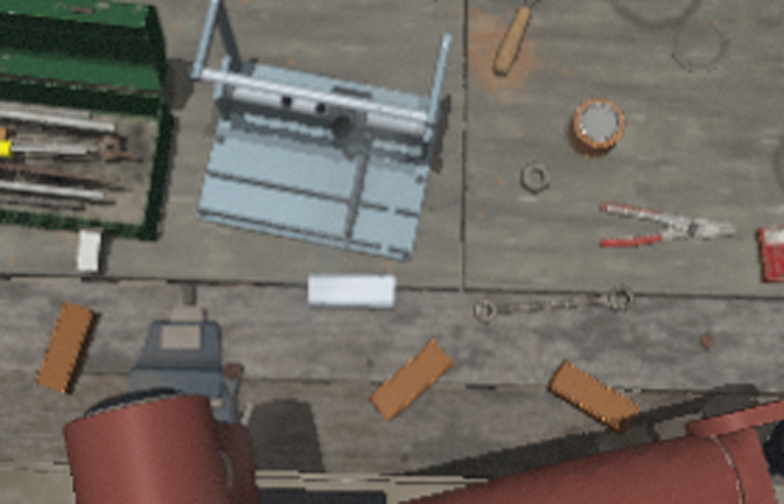

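View pics/s1.png

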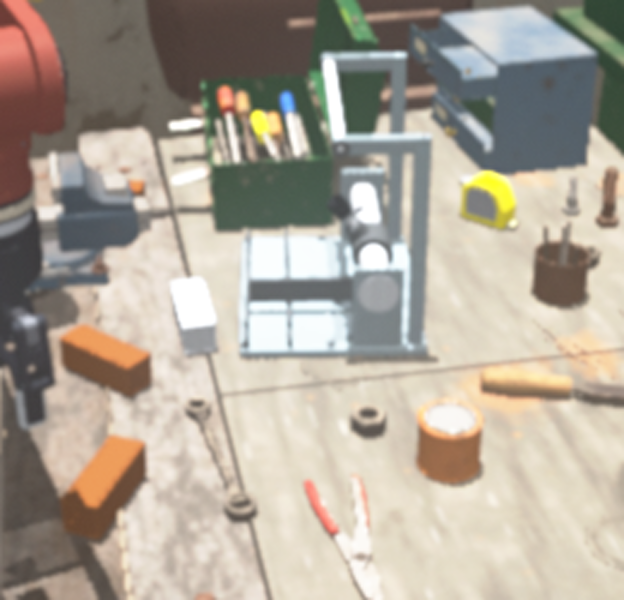

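```bash
cat > b.py <<'E'
from h import *
from scipy.optimize import least_squares
np.set_printoptions(precision=4,suppress=True)
L=[([0,0,0],[.5933,-.0594,-.0027]),([0,0,0],[.5943,-.0647,-.0005]),([.024,0,.27],[.6167,-.0678,.2701]),([.024,0,.27],[.6159,-.0655,.2676]),
([.0603,.005,.099],[.6519,-.0689,.0979]),([.0603,.005,.099],[.6503,-.0686,.1048]),([.0603,.05,.099],[.6596,-.0255,.0949]),([.0603,.05,.099],[.6634,-.0191,.1003]),
([-.06,0,.012],[.5308,-.0501,.0128]),([-.06,0,.012],[.5309,-.0471,.0126])]
A=np.array([a for a,_ in L]);B=np.array([b for _,b in L])
f=lambda p:(R.from_euler('z',p[2]).apply(A)+[p[0],p[1],0]-B).ravel()
C=np.array([[-.095,.145,.012],[-.095,-.145,.012]]);obs=np.array([[220.4,216.4],[296.4,232.9]])
W=lambda p,X:R.from_euler('z',p[2]).apply(X)+[p[0],p[1],0]
g=lambda p:np.r_[f(p),np.ravel([(px('top',q)-o)*.0018 for q,o in zip(W(p,C),obs)])]
s=least_squares(f,[.59,-.06,-.22]).x;s2=least_squares(g,s).x
print(s,s2,np.degrees([s[2],s2[2]]))
for n in('side','top'):
    print(n,[px(n,q).round(1) for q in W(s2,np.array([[-.095,.145,.012],[-.095,-.145,.012],[.024,.138,.27],[.024,-.138,.27]]))])
# tube
get_image('top')
for d in cut_out('top','square_tube'):
    m=d['mask'];ys,xs=np.nonzero(m);r=cv2.minAreaRect(np.c_[xs,ys].astype(np.float32));print(round(d['conf'],2),r)
for n,pts in(('stop_face',[[.5183,-.1113,.0377],[.5266,-.1124,.0391]]),('knob',[[.6113,-.0947,.1452],[.6144,-.0952,.1378]])):
    print(n,R.from_euler('z',-s2[2]).apply(np.array(pts)-[s2[0],s2[1],0]))
E
python3 b.py
```

```text
[ 0.592  -0.0612 -0.1967] [ 0.5921 -0.0615 -0.1869] [-11.2705 -10.706 ]
side [array([291.6, 228.2]), array([288.9, 275.1]), array([327.4, 155.4]), array([331. , 190.6])]
top [array([218.8, 216.3]), array([295.5, 233.1]), array([219.4, 164.6]), array([304.1, 182.6])]
0.95 ((296.0, 275.0), (12.727920532226562, 31.11269760131836), 45.0)
0.73 ((361.2613830566406, 281.0861511230469), (33.196563720703125, 13.39432430267334), 32.2756462097168)
0.71 ((173.73291015625, 263.71234130859375), (12.874526023864746, 30.079574584960938), 20.556045532226562)
stop_face [[-0.0632 -0.0626  0.0377]
 [-0.0549 -0.0621  0.0391]]
knob [[ 0.0251 -0.029   0.1452]
 [ 0.0282 -0.0289  0.1378]]
```

```bash
cat >> h.py <<'E'
np.set_printoptions(precision=4,suppress=True)
O=np.array([.5921,-.0615,0]);RZ=R.from_euler('z',-10.5,degrees=True)
def rest(p): return RZ.apply(p)+O
def inrest(p): return RZ.inv().apply(np.array(p)-O)
LEAN=RZ*R.from_matrix(np.array([[.5736,0,-.8192],[0,-1,0],[-.8192,0,-.5736]]).T)
def goto(P,Q):
    o=ctrl.get_obs();q=R.from_rotvec(o['tool_rot']);P=np.array(P)
    print('t',o['t'],'tcp rest',inrest(o['tool_pos']),'F',o['contact_force'],'op',o['opening'])
    r=(q.inv()*Q).as_rotvec(degrees=True);print('rot first (tool,deg)',r,'rows',np.linalg.norm(r)/7.1)
    print('shift in new tool mm',Q.inv().apply(P-o['tool_pos'])*1000,'shift in present tool',q.inv().apply(P-o['tool_pos'])*1000)
E
python3 -c "
from h import *
goto(rest([-.0195,-.029,.2128]),LEAN)"
```

```text
t 1.5 tcp rest [-0.2598 -0.5759  0.2313] F [ 0.1554  0.2206 -0.2909] op 0.08535017931608778
rot first (tool,deg) [31.2409 34.059   9.8478] rows 6.6555650971811735
shift in new tool mm [ 152.9949 -546.9437 -186.2085] shift in present tool [  18.5025 -334.2574 -495.1344]
```

Call:
arm_command(
  plan=[
    [[0,0,0,4.4,4.8,1.4,0.06],[0,0,0,4.4,4.8,1.4,0.06],[0,0,0,4.4,4.8,1.4,0.06],[0,0,0,4.4,4.8,1.4,0.06],[0,0,0,4.4,4.8,1.4,0.06],[0,0,0,4.4,4.8,1.4,0.06],[0,0,0,4.4,4.8,1.4,0.06],[0.0095,-0.0342,-0.0116,0,0,0,0.05],[0.0095,-0.0342,-0.0116,0,0,0,0.05],[0.0095,-0.0342,-0.0116,0,0,0,0.05],[0.0095,-0.0342,-0.0116,0,0,0,0.05],[0.0095,-0.0342,-0.0116,0,0,0,0.05],[0.0095,-0.0342,-0.0116,0,0,0,0.05],[0.0095,-0.0342,-0.0116,0,0,0,0.05],[0.0095,-0.0342,-0.0116,0,0,0,0.05],[0.0095,-0.0342,-0.0116,0,0,0,0.05]],
  ],
)

```text
t: 2.83
tool_pos: [0.4281, -0.3055, 0.2256]
tool_rot: [-2.701, 0.302, 1.367]
contact_force: [0.9, -0.5, -0.1]
opening: 0.0501
```

```bash
python3 -c "
from h import *
goto(rest([-.0195,-.029,.2128]),LEAN)"
```

```text
t 2.8333 tcp rest [-0.1167 -0.2698  0.2256] F [ 0.8635 -0.4506 -0.1084] op 0.05006948805497087
rot first (tool,deg) [-1.7803 -1.325  -1.3297] rows 0.36438189027914625
shift in new tool mm [  66.2548 -240.8213  -72.3279] shift in present tool [  62.1918 -244.4195  -63.3025]
```

Call:
arm_command(
  plan=[
    [[0,0,0,-1.8,-1.3,-1.3,0.05],[0.0095,-0.0344,-0.0103,0,0,0,0.05],[0.0095,-0.0344,-0.0103,0,0,0,0.05],[0.0095,-0.0344,-0.0103,0,0,0,0.05],[0.0095,-0.0344,-0.0103,0,0,0,0.05],[0.0095,-0.0344,-0.0103,0,0,0,0.05],[0.0095,-0.0344,-0.0103,0,0,0,0.05],[0.0095,-0.0344,-0.0103,0,0,0,0.05],[0,0,0,0,0,0,0.05]],
  ],
)

```text
t: 3.58
tool_pos: [0.5728, -0.0708, 0.2166]
tool_rot: [-2.718, 0.241, 1.397]
contact_force: [-0.5, 0.3, 0.5]
opening: 0.05
```

```bash
python3 -c "
from h import *
goto(rest([.0379,-.029,.1309]),LEAN)
a=snap('side','s2.png');b=snap('top','t2.png')
for n in('side','top'):
  for t in('knob_grip','stop_face'):
    for d in mark_of(n,t)[:2]: print(n,t,round(d['conf'],2),inrest(w(n,d['at'])))
cv2.imwrite('pics/s2c.png',cv2.resize(a[140:290,240:400,::-1],None,fx=4,fy=4,interpolation=2))"
```

```text
t 3.5833 tcp rest [-0.0173 -0.0126  0.2166] F [-0.537   0.3086  0.4819] op 0.04996012711030641
rot first (tool,deg) [ 0.5481 -0.6144  0.0964] rows 0.11675534252676371
shift in new tool mm [101.8234  16.3825   3.9366] shift in present tool [101.7469  16.5101   5.1855]
side knob_grip 0.44 [ 0.0243 -0.0296  0.1417]
side stop_face 0.73 [-0.0614 -0.0649  0.0396]
side stop_face 0.66 [-0.0593 -0.0009  0.0172]
top knob_grip 0.58 [0.0671 0.0528 0.1004]
top knob_grip 0.41 [ 0.0335 -0.0292  0.1365]
top stop_face 0.25 [0.0211 0.0004 0.2672]
```

View pics/s2c.png

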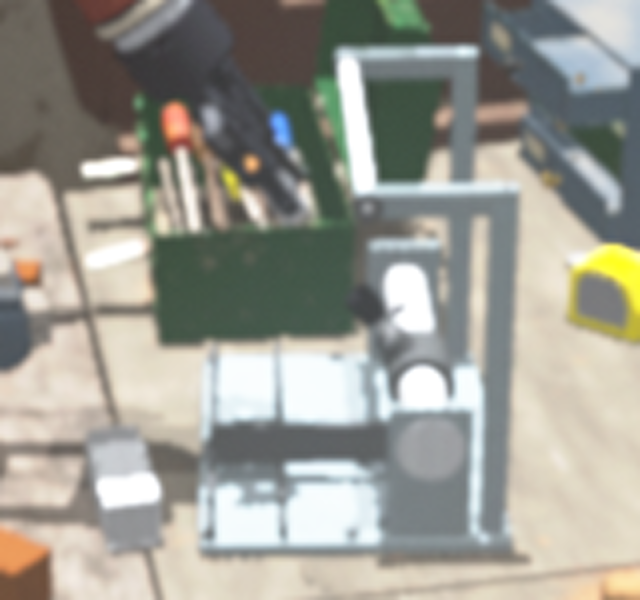

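Call:
arm_command(
  plan=[
    [[0,0.0165,0.005,0.5,-0.6,0,0.05],[0,0,0,0,0,0,0.05],[0.025,0,0,0,0,0,0.05],[0.025,0,0,0,0,0,0.05],[0.015,0,0,0,0,0,0.05],[0,0,0,0,0,0,0.05]],
  ],
)

```text
t: 4.38
tool_pos: [0.6003, -0.1123, 0.1644]
tool_rot: [-2.698, 0.286, 1.387]
contact_force: [-1.5, 0.6, -0.7]
opening: 0.05
```

```bash
python3 -c "
from h import *
goto(rest([.0379,-.029,.1309]),LEAN)
a=snap('side','s3.png');b=snap('top','t3.png')
cv2.imwrite('pics/s3c.png',np.hstack([cv2.resize(i[y:y+75,x:x+80,::-1],None,fx=5,fy=5,interpolation=2) for i,x,y in((a,290,170),(b,235,150))]))
for n in('side','top'):
  for d in mark_of(n,'knob_grip')[:2]: print(n,round(d['conf'],2),inrest(w(n,d['at'])))
"
```

```text
t 4.3833 tcp rest [ 0.0173 -0.0484  0.1644] F [-1.4934  0.5894 -0.7072] op 0.04995973246829381
rot first (tool,deg) [-1.2051 -0.5978 -0.9579] rows 0.23259523737133797
shift in new tool mm [ 39.2046 -19.4156   2.3323] shift in present tool [ 38.8464 -20.0104   3.1541]
side 0.55 [ 0.028  -0.0335  0.1432]
top 0.42 [ 0.0311 -0.0318  0.14  ]
```

View pics/s3c.png

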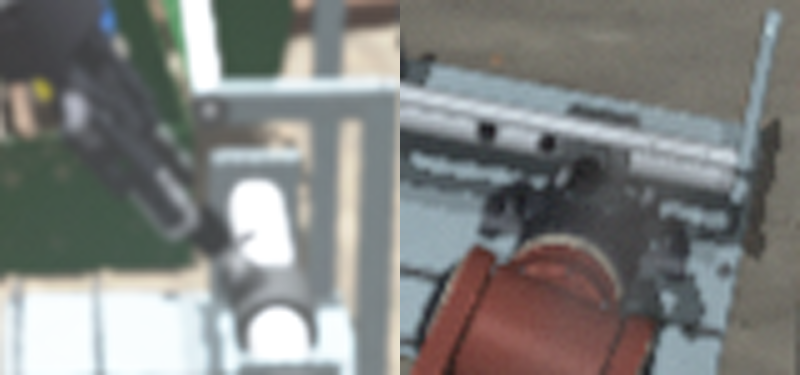

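Call:
arm_command(
  plan=[
    [[0,0,0,0,0,0,0.05]],
  ],
)

```text
t: 4.67
tool_pos: [0.6014, -0.1119, 0.17]
tool_rot: [-2.705, 0.285, 1.377]
contact_force: [0.1, -0.3, 0.8]
opening: 0.0502
```

```bash
python3 -c "
from h import *
goto(rest([.0379,-.031,.1309]),LEAN)
print(ctrl.get_obs()['dq'])
"
```

```text
t 4.6667 tcp rest [ 0.0184 -0.0479  0.17  ] F [ 0.093  -0.3066  0.8294] op 0.05015068056149197
rot first (tool,deg) [-1.1084 -1.0454 -0.9638] rows 0.2539235138054765
shift in new tool mm [ 43.2602 -16.8524   6.4312] shift in present tool [ 42.8442 -17.4414   7.5485]
[-0.0068 -0.0246 -0.0056 -0.0015  0.0071  0.002 ]
```

Call:
arm_command(
  plan=[
    [[0,-0.009,0.004,-0.5,-0.5,-0.5,0.05],[0,-0.008,0.003,-0.5,-0.5,-0.5,0.05],[0,0,0,0,0,0,0.05],[0,0,0,0,0,0,0.05]],
  ],
)

```text
t: 5.0
tool_pos: [0.5997, -0.0922, 0.1696]
tool_rot: [-2.706, 0.246, 1.4]
contact_force: [-0.4, 0.6, 0.3]
opening: 0.0499
```

```bash
python3 -c "
from h import *
goto(rest([.0379,-.030,.1309]),LEAN)
print(ctrl.get_obs()['dq'])
"
```

```text
t 5.0 tcp rest [ 0.013  -0.0288  0.1696] F [-0.3665  0.5712  0.3113] op 0.04989538143759462
rot first (tool,deg) [ 0.0203 -0.2873  0.1221] rows 0.04406173627382807
shift in new tool mm [46.0045  1.1552  1.8512] shift in present tool [45.992   1.2526  2.0823]
[ 0.0171 -0.0127  0.002   0.0027  0.01    0.0017]
```

Call:
arm_command(
  plan=[
    [[0.01,0.001,0.002,0,0,0,0.05],[0.01,0,0,0,0,0,0.05],[0.01,0,0,0,0,0,0.05],[0.01,0,0,0,0,0,0.05],[0.004,0,0,0,0,0,0.05],[0,0,0,0,0,0,0.05],[0,0,0,0,0,0,0.05]],
  ],
)

```text
t: 5.58
tool_pos: [0.6246, -0.097, 0.1291]
tool_rot: [-2.708, 0.244, 1.4]
contact_force: [-0.5, 0.5, -0.1]
opening: 0.0501
```

```bash
python3 -c "
from h import *
goto(rest([.0379,-.030,.1309]),LEAN)
print(ctrl.get_obs()['dq'])
"
```

```text
t 5.5833 tcp rest [ 0.0385 -0.029   0.1291] F [-0.5153  0.4544 -0.0614] op 0.05012965376890733
rot first (tool,deg) [ 0.1273 -0.3234  0.1554] rows 0.05362312993877299
shift in new tool mm [-1.808   1.0271 -0.581 ] shift in present tool [-1.8075  1.0235 -0.5889]
[ 0.0012  0.017   0.0014  0.0015 -0.0054 -0.0016]
```

Call:
arm_command(
  plan=[
    [[-0.0018,0.001,0,0,0,0,0.035],[0,0,0,0,0,0,0.03],[0,0,0,0,0,0,0.01],[0,0,0,0,0,0,0.01],[0,0,0,0,0,0,0.01],[0,0,0,0,0,0,0.01],[0,0,0,0,0,0,0.01]],
  ],
  squeeze=50,
)

```text
t: 6.17
tool_pos: [0.6229, -0.0977, 0.1311]
tool_rot: [-2.709, 0.244, 1.398]
contact_force: [3.6, -0.8, -4.2]
opening: 0.0225
```

```bash
python3 -c "
from h import *
goto(rest([.0379,-.030,.1309]),LEAN)
"
```

```text
t 6.1667 tcp rest [ 0.0369 -0.03    0.1311] F [ 3.6186 -0.7905 -4.21  ] op 0.02253552881760755
rot first (tool,deg) [ 0.114  -0.3875  0.165 ] rows 0.061450635475562745
shift in new tool mm [ 0.7326  0.0358 -0.7089] shift in present tool [ 0.7373  0.0393 -0.7039]
```

Call:
arm_command(
  plan=[
    [[-0.003,0,0,0,0,0,0.01],[-0.003,0,0,0,0,0,0.01],[-0.002,0,0,0,0,0,0.01],[0,0,0,0,0,0,0.01]],
  ],
)

```text
t: 6.5
tool_pos: [0.6193, -0.0971, 0.1362]
tool_rot: [-2.711, 0.245, 1.393]
contact_force: [8.7, 0.0, -6.3]
opening: 0.0222
```

```bash
python3 -c "
from h import *
goto(rest([.0379,-.030,.1309]),LEAN)
"
```

```text
t 6.5 tcp rest [ 0.0332 -0.03    0.1362] F [ 8.692   0.0455 -6.3152] op 0.022198368461824877
rot first (tool,deg) [ 0.0377 -0.6003  0.1487] rows 0.08726634103286691
shift in new tool mm [ 7.0652 -0.0399 -0.7916] shift in present tool [ 7.0732 -0.0211 -0.7175]
```

Call:
arm_command(
  plan=[
    [[-0.0005,-0.01,0,0,0,0,0.01],[-0.0005,-0.01,0,0,0,0,0.01],[-0.0005,-0.01,0,0,0,0,0.01],[0,0,0,0,0,0,0.01]],
  ],
)

```text
t: 6.83
tool_pos: [0.6245, -0.0687, 0.136]
tool_rot: [-2.712, 0.251, 1.39]
contact_force: [8.6, -0.0, -6.5]
opening: 0.0222
```

```bash
python3 -c "
from h import *
goto(rest([.0332,.045,.1362]),LEAN)
"
```

```text
t 6.8333 tcp rest [ 0.0332 -0.0011  0.136 ] F [ 8.6437 -0.0356 -6.485 ] op 0.02218294565456509
rot first (tool,deg) [-0.0243 -0.7381 -0.0529] rows 0.1042833583400061
shift in new tool mm [ -0.1354 -46.1468  -0.1526] shift in present tool [ -0.1762 -46.1467  -0.135 ]
```

Call:
arm_command(
  plan=[
    [[-0.0005,-0.01,0,0,0,0,0.01],[-0.0005,-0.01,0,0,0,0,0.01],[-0.0005,-0.01,0,0,0,0,0.01],[-0.0005,-0.01,0,0,0,0,0.01],[0,0,0,0,0,0,0.01],[0,0,0,0,0,0,0.01]],
  ],
)

```text
t: 7.33
tool_pos: [0.6318, -0.0292, 0.1353]
tool_rot: [-2.716, 0.254, 1.387]
contact_force: [7.0, -3.5, -6.8]
opening: 0.022
```

```bash
python3 -c "
from h import *
goto(rest([.0332,.045,.1362]),LEAN)
get_image('side');get_image('top')
for n in('side','top'):
  for t in('stop_face','hole3','knob_grip'):
    for d in mark_of(n,t)[:3]: print(n,t,round(d['conf'],2),inrest(w(n,d['at'])))
"
```

```text
t 7.3333 tcp rest [0.0332 0.039  0.1353] F [ 6.96   -3.4788 -6.8002] op 0.021952369738163165
rot first (tool,deg) [ 0.0464 -0.9057 -0.2182] rows 0.13137134079773347
shift in new tool mm [-0.7018 -5.9513 -0.5088] shift in present tool [-0.7162 -5.9482 -0.5248]
side stop_face 0.97 [-0.0613  0.0033  0.0379]
side hole3 0.98 [ 0.0592 -0.0387  0.1029]
side hole3 0.91 [0.0541 0.0474 0.0955]
side hole3 0.65 [0.0562 0.0034 0.0997]
side knob_grip 0.59 [0.023  0.0387 0.1466]
side knob_grip 0.53 [ 0.0234 -0.4717  0.0031]
top stop_face 0.64 [-0.0607  0.0087  0.0392]
top stop_face 0.26 [-0.1098 -0.3439  0.0043]
top hole3 0.88 [ 0.0633 -0.042   0.0963]
top hole3 0.74 [0.0614 0.0068 0.1006]
top hole3 0.55 [0.0641 0.0532 0.1008]
top knob_grip 0.36 [0.0236 0.0393 0.1428]
```

Call:
arm_command(
  plan=[
    [[0,-0.005,0,0,0,0,0.01],[0.003,0,0,0,0,0,0.01],[0.003,0,0,0,0,0,0.01],[0.001,0,0,0,0,0,0.01],[0,0,0,0,0,0,0.031],[0,0,0,0,0,0,0.031],[0,0,0,0,0,0,0.031]],
  ],
)

```text
t: 8.32
tool_pos: [0.6373, -0.025, 0.1308]
tool_rot: [-2.716, 0.254, 1.386]
contact_force: [-0.0, 0.1, -0.2]
opening: 0.0308
```

```bash
python3 -c "
from h import *
goto(rest([.0372,.050,.1309]),LEAN)
get_image('side');get_image('top')
for n in('side','top'):
  for t in('stop_face','knob_grip'):
    for d in mark_of(n,t)[:1]: print(n,t,round(d['conf'],2),inrest(w(n,d['at'])))
"
```

```text
t 8.3167 tcp rest [0.0378 0.0442 0.1308] F [-0.0452  0.1236 -0.2233] op 0.030791172573442337
rot first (tool,deg) [-0.0083 -0.9292 -0.1931] rows 0.13367950585168847
shift in new tool mm [-0.4333 -5.8314  0.3845] shift in present tool [-0.4591 -5.8299  0.3781]
side stop_face 0.59 [0.0591 0.0037 0.1022]
side knob_grip 0.49 [ 0.0521 -0.2882 -0.0003]
top knob_grip 0.4 [0.0343 0.0459 0.1324]
```

Call:
arm_command(
  plan=[
    [[0,-0.003,0,0,0,0,0.031],[0,-0.002,0,0,0,0,0.031],[0,-0.002,0,0,0,0,0.031],[0,-0.002,0,0,0,0,0.031]],
  ],
)

```text
t: 8.95
tool_pos: [0.6388, -0.016, 0.1303]
tool_rot: [-2.715, 0.256, 1.387]
contact_force: [-0.6, -1.2, 0.9]
opening: 0.031
```

Call:
arm_command(
  plan=[
    [[0,-0.002,0,0,0,0,0.031],[0,-0.002,0,0,0,0,0.031]],
  ],
)

```text
t: 9.12
tool_pos: [0.6391, -0.0142, 0.1302]
tool_rot: [-2.719, 0.261, 1.392]
contact_force: [-5.3, -14.8, 3.5]
opening: 0.0309
```

```bash
python3 -c "
from h import *
goto(rest([.0372,.050,.1309]),LEAN)
"
```

```text
t 9.1167 tcp rest [0.0375 0.0551 0.1302] F [ -5.3056 -14.8322   3.4888] op 0.030861479860697875
rot first (tool,deg) [ 0.1859 -0.8188 -0.5563] rows 0.14186710657613597
shift in new tool mm [-0.7687  5.0995 -0.1149] shift in present tool [-0.7176  5.1071 -0.109 ]
```

Call:
arm_command(
  plan=[
    [[0,0.003,0,0,0,0,0.031],[0,0.003,0,0,0,0,0.031],[0,0.002,0,0,0,0,0.031],[0,0.002,0,0,0,0,0.031],[0,0.002,0,0,0,0,0.031]],
  ],
)

```text
t: 9.53
tool_pos: [0.637, -0.0255, 0.1303]
tool_rot: [-2.718, 0.259, 1.391]
contact_force: [1.1, 3.3, -0.2]
opening: 0.0306
```

```bash
python3 -c "
from h import *
goto(rest([.0372,.050,.1309]),LEAN)
"
```

```text
t 9.5333 tcp rest [0.0376 0.0435 0.1303] F [ 1.0924  3.2947 -0.1852] op 0.03061387691522528
rot first (tool,deg) [ 0.153  -0.8305 -0.4632] rows 0.13566287200030583
shift in new tool mm [-0.733  -6.4731 -0.0794] shift in present tool [-0.784  -6.4667 -0.1077]
```

Call:
arm_command(
  plan=[
    [[0,0.002,0,0,0,0,0.031],[0,0.002,0,0,0,0,0.031]],
  ],
)

```text
t: 9.7
tool_pos: [0.6367, -0.0262, 0.1302]
tool_rot: [-2.714, 0.252, 1.386]
contact_force: [5.9, 12.7, -2.8]
opening: 0.031
```

```bash
python3 -c "
from h import *
goto(rest([.0372,.050,.1309]),LEAN)
"
```

```text
t 9.7 tcp rest [0.0375 0.0428 0.1302] F [ 5.9351 12.6901 -2.8152] op 0.030986578601330462
rot first (tool,deg) [-0.0691 -0.8895 -0.0661] rows 0.12600431599568326
shift in new tool mm [-0.7127 -7.2008 -0.1798] shift in present tool [-0.7182 -7.2002 -0.1822]
```

Call:
arm_command(
  plan=[
    [[0,-0.003,0,0,0,0,0.031],[0,-0.003,0,0,0,0,0.05],[0,0,0,0,0,0,0.05],[-0.015,0,0,0,0,0,0.05],[-0.025,0,0,0,0,0,0.05],[-0.03,0,0,0,0,0,0.05],[-0.03,0,0,0,0,0,0.05],[-0.03,0,0,0,0,0,0.05],[-0.03,0,0,0,0,0,0.085],[0,0,0,0,0,0,0.085]],
  ],
)

```text
t: 10.53
tool_pos: [0.5407, -0.0029, 0.2626]
tool_rot: [-2.71, 0.254, 1.397]
contact_force: [0.5, -0.2, 1.8]
opening: 0.0726
```

```bash
python3 -c "
from h import *
a=snap('side','s4.png');b=snap('top','t4.png')
cv2.imwrite('pics/s4c.png',np.hstack([cv2.resize(i[y:y+100,x:x+80,::-1],None,fx=5,fy=5,interpolation=2) for i,x,y in((a,280,165),(b,240,160))]))
for n in('side','top'):
  for t in('knob_grip','stop_face','tube_middle'):
    for d in mark_of(n,t)[:3]: print(n,t,round(d['conf'],2),inrest(w(n,d['at'])),w(n,d['at']))
"
```

```text
side knob_grip 0.43 [0.0318 0.0453 0.1331] [ 0.6316 -0.0228  0.1331]
side stop_face 0.8 [-0.0639  0.0124  0.042 ] [ 0.5315 -0.0377  0.042 ]
side tube_middle 0.93 [-0.1468 -0.0811  0.0225] [ 0.433  -0.1145  0.0225]
side tube_middle 0.76 [-0.2492 -0.1832  0.0241] [ 0.3137 -0.1962  0.0241]
side tube_middle 0.69 [-0.2224 -0.4112  0.0212] [ 0.2985 -0.4253  0.0212]
top knob_grip 0.42 [0.0332 0.0474 0.1316] [ 0.6334 -0.0209  0.1316]
top tube_middle 0.94 [-0.2208 -0.4123  0.0207] [ 0.2999 -0.4267  0.0207]
top tube_middle 0.88 [-0.3024  0.2642  0.0222] [0.3429 0.2534 0.0222]
top tube_middle 0.77 [-0.1516 -0.0807  0.0166] [ 0.4283 -0.1132  0.0166]
```

View pics/s4c.png

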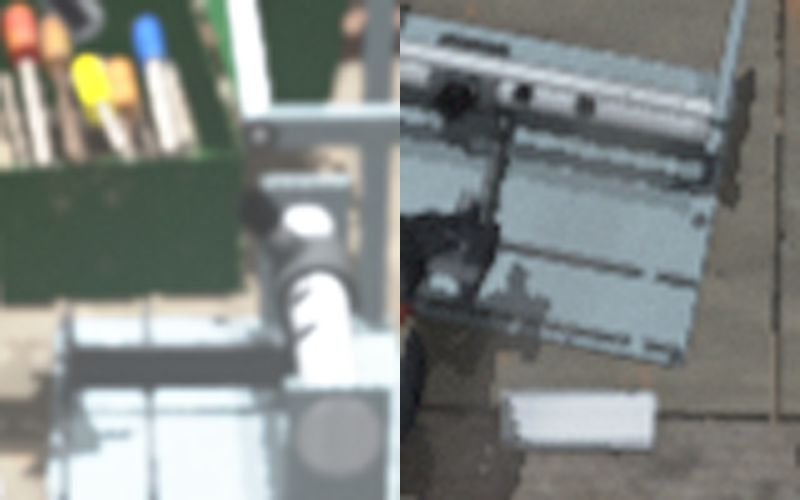

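```bash
cat > c.py <<'E'
from h import *
def unproj(n,uv,z):
    c=calibration(n);K=np.array([[c['fx'],0,c['cx']],[0,c['fy'],c['cy']],[0,0,1]]);T=np.array(c['cam_to_world'])
    p=np.array(uv);q=(p-[c['cx'],c['cy']])/[c['fx'],c['fy']];s=q
    for _ in range(10): s=q/(1+c['k1']*(s@s))
    d=T[:3,:3]@np.r_[s,1];return T[:3,3]+d*(z-T[2,3])/d[2]
b=cv2.imread('pics/t4.png');g=cv2.resize(b[225:262,250:305],None,fx=8,fy=8,interpolation=cv2.INTER_CUBIC).min(2)
m=(g>150).astype(np.uint8);k,l,st,ce=cv2.connectedComponentsWithStats(m);i=1+st[1:,4].argmax()
ys,xs=np.nonzero(l==i);r=cv2.minAreaRect(np.c_[xs,ys].astype(np.float32));print(r)
box=cv2.boxPoints(r);W=np.array([unproj('top',(q+.5)/8-.5+[250,225],.04) for q in box]);print(W,'centre',W.mean(0))
e=[W[(j+1)%4]-W[j] for j in range(4)];e=max(e,key=np.linalg.norm);print(np.linalg.norm(e),'yaw of y axis',np.degrees(np.arctan2(-e[0],e[1])), [np.linalg.norm(W[(j+1)%4]-W[j]) for j in range(2)])
E
python3 c.py
```

```text
((212.5, 149.5), (87.0, 235.0), 90.0)
[[ 0.4459 -0.0634  0.04  ]
 [ 0.4492 -0.1689  0.04  ]
 [ 0.4098 -0.17    0.04  ]
 [ 0.4066 -0.0649  0.04  ]] centre [ 0.4279 -0.1168  0.04  ]
0.10559912748397093 yaw of y axis -178.22415550247453 [np.float64(0.10559912748397093), np.float64(0.03936653508265645)]
```

```bash
cat >> h.py <<'E'
def down(yaw,s): 
    x=np.array([0,0,-1.]);y=np.array([s,0,0.]);return R.from_euler('z',yaw,degrees=True)*R.from_matrix(np.c_[x,y,np.cross(x,y)])
E
python3 -c "
from h import *
print(ctrl.get_obs()['q'])
for s in(1,-1): goto([.429,-.115,.15],down(1.8,s))"
```

```text
[-0.1234 -0.5673  2.17   -0.0476  0.9361  1.648 ]
t 10.9333 tcp rest [-0.0623  0.048   0.2525] F [-0.7254 -0.1545 -0.0664] op 0.08470378510314802
rot first (tool,deg) [-98.8608 -24.5956 -30.9847] rows 14.997479741989283
shift in new tool mm [ 102.5466 -114.096   108.494 ] shift in present tool [ 34.7268 130.1241 131.0207]
t 10.9333 tcp rest [-0.0623  0.048   0.2525] F [-0.7254 -0.1545 -0.0664] op 0.08470378510314802
rot first (tool,deg) [ 75.1078 -29.2582  23.2251] rows 11.814737205516542
shift in new tool mm [ 102.5466  114.096  -108.494 ] shift in present tool [ 34.7268 130.1241 131.0207]
```

Call:
arm_command(
  plan=[
    [[0,0.026,0.02,0,0,0,0.085],[0,0.026,0.02,0,0,0,0.085],[0,0.026,0.02,0,0,0,0.085],[0,0.026,0.02,0,0,0,0.085],[0,0.026,0.02,0,0,0,0.085],[0,0,0,-6.5,-1.6,-2.05,0.085],[0,0,0,-6.5,-1.6,-2.05,0.085],[0,0,0,-6.5,-1.6,-2.05,0.085],[0,0,0,-6.5,-1.6,-2.05,0.085],[0,0,0,-6.5,-1.6,-2.05,0.085],[0,0,0,-6.5,-1.6,-2.05,0.085],[0,0,0,-6.5,-1.6,-2.05,0.085],[0,0,0,-6.5,-1.6,-2.05,0.085],[0,0,0,-6.5,-1.6,-2.05,0.085],[0,0,0,-6.5,-1.6,-2.05,0.085],[0,0,0,-6.5,-1.6,-2.05,0.085],[0,0,0,-6.5,-1.6,-2.05,0.085],[0,0,0,-6.5,-1.6,-2.05,0.085]],
  ],
)

```text
t: 12.43
tool_pos: [0.4255, -0.1212, 0.1717]
tool_rot: [1.408, 1.146, -1.278]
contact_force: [-0.2, -0.0, 0.4]
opening: 0.0852
```

```bash
python3 -c "
from h import *
print(ctrl.get_obs()['q'])
goto([.429,-.115,.10],down(1.8,1))"
```

```text
[-0.4962 -0.3816  2.0983  0.079   1.421  -0.3308]
t 12.4333 tcp rest [-0.1529 -0.089   0.1717] F [-0.2424 -0.0144  0.3558] op 0.0852431225327145
rot first (tool,deg) [-11.9324  -3.9859  -2.0644] rows 1.7956032762670873
shift in new tool mm [71.7057  3.6737 -6.0651] shift in present tool [72.0401  0.2867 -1.4585]
```

Call:
arm_command(
  plan=[
    [[0,0,0,-6,-2,-1,0.085],[0,0,0,-6,-2,-1,0.085],[0,0,0,0,0,0,0.085],[0,0,0,0,0,0,0.085]],
  ],
)

```text
t: 12.77
tool_pos: [0.4262, -0.1209, 0.1678]
tool_rot: [1.172, 1.236, -1.182]
contact_force: [-1.1, 0.1, -0.8]
opening: 0.0852
```

```bash
python3 -c "
from h import *
goto([.429,-.115,.016],down(1.8,1))"
```

```text
t 12.7667 tcp rest [-0.1523 -0.0887  0.1678] F [-1.1057  0.1424 -0.8391] op 0.08515392614857506
rot first (tool,deg) [0.7728 0.0022 0.4886] rows 0.12877465660858384
shift in new tool mm [151.8198   2.951   -5.8397] shift in present tool [151.7885   4.3241  -5.7965]
```

Call:
arm_command(
  plan=[
    [[0,0.003,-0.005,0.7,0,0.5,0.06],[0.02,0,0,0,0,0,0.06],[0.025,0,0,0,0,0,0.06],[0.025,0,0,0,0,0,0.06],[0.02,0,0,0,0,0,0.06],[0.01,0,0,0,0,0,0.06],[0,0,0,0,0,0,0.06],[0,0,0,0,0,0,0.06]],
  ],
)

```text
t: 13.43
tool_pos: [0.4304, -0.1157, 0.0646]
tool_rot: [1.209, 1.211, -1.195]
contact_force: [-0.2, -0.3, -0.5]
opening: 0.0596
```

```bash
python3 -c "
from h import *
goto([.428,-.115,.016],down(1.8,1))
a=snap('side','s5.png')
cv2.imwrite('pics/s5c.png',cv2.resize(a[190:300,220:340,::-1],None,fx=5,fy=5,interpolation=2))
"
```

```text
t 13.4333 tcp rest [-0.1491 -0.0828  0.0646] F [-0.2355 -0.311  -0.4969] op 0.059567492030138086
rot first (tool,deg) [-1.2743 -0.2152 -0.4559] rows 0.19301841378059034
shift in new tool mm [48.6074 -2.392  -0.7935] shift in present tool [48.5893 -2.7937 -0.5532]
```

View pics/s5c.png

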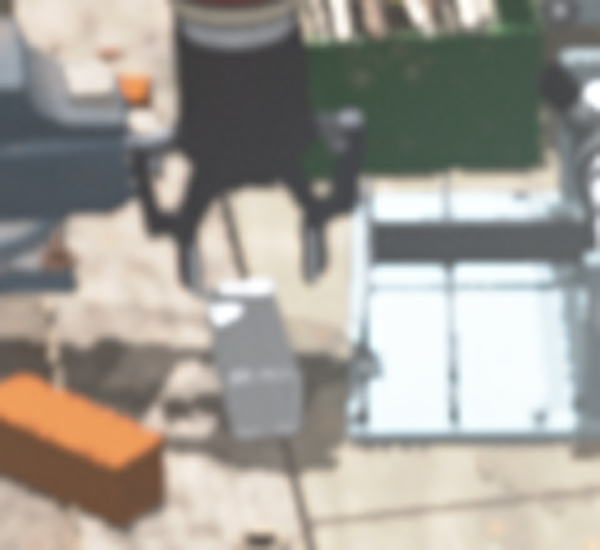

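Call:
arm_command(
  plan=[
    [[0.012,-0.0015,0,-1.2,0,-0.4,0.06],[0.015,0,0,0,0,0,0.06],[0.014,0,0,0,0,0,0.06],[0.004,0,0,0,0,0,0.06],[0,0,0,0,0,0,0.06],[0,0,0,0,0,0,0.06]],
  ],
)

```text
t: 13.98
tool_pos: [0.4344, -0.1182, 0.0237]
tool_rot: [1.189, 1.214, -1.177]
contact_force: [0.1, 0.4, 0.2]
opening: 0.06
```

```bash
python3 -c "
from h import *
goto([.428,-.115,.016],down(1.8,1))
"
```

```text
t 13.9833 tcp rest [-0.1447 -0.0845  0.0237] F [0.0818 0.4132 0.1785] op 0.06000560206093495
rot first (tool,deg) [ 0.0932  0.1307 -0.7245] rows 0.10451988162149213
shift in new tool mm [ 7.653  -6.3445 -3.4126] shift in present tool [ 7.5644 -6.4351 -3.4404]
```

Call:
arm_command(
  plan=[
    [[0,-0.006,-0.003,0,0,-0.7,0.06],[0.004,0,0,0,0,0,0.06],[0.003,0,0,0,0,0,0.06],[0,0,0,0,0,0,0.06],[0,0,0,0,0,0,0.03],[0,0,0,0,0,0,0.03],[0,0,0,0,0,0,0.03],[0,0,0,0,0,0,0.03],[0,0,0,0,0,0,0.03]],
  ],
  squeeze=50,
)

```text
t: 14.73
tool_pos: [0.43, -0.1161, 0.0193]
tool_rot: [1.183, 1.218, -1.184]
contact_force: [-0.5, -0.5, 0.6]
opening: 0.0388
```

```bash
python3 -c "
from h import *
goto([.428,-.115,.13],down(-10.5,1))
"
```

```text
t 14.7333 tcp rest [-0.1495 -0.0833  0.0193] F [-0.5302 -0.4809  0.5536] op 0.03875685738386207
rot first (tool,deg) [12.4271  0.2623 -0.2719] rows 1.7511026484075138
shift in new tool mm [-110.6682   -2.1502   -0.7532] shift in present tool [-110.6801   -1.4713   -0.6388]
```

Call:
arm_command(
  plan=[
    [[-0.01,0,0,0,0,0,0.03],[-0.02,0,0,0,0,0,0.03],[-0.025,0,0,0,0,0,0.03],[-0.02,0,0,0,0,0,0.03],[0,0,0,4,0,0,0.03],[0,0,0,4.5,0,0,0.03],[0,0,0,4,0,0,0.03],[0,0,0,0,0,0,0.03],[0,0,0,0,0,0,0.03]],
  ],
)

```text
t: 15.48
tool_pos: [0.4251, -0.1136, 0.0971]
tool_rot: [1.347, 1.114, -1.353]
contact_force: [-0.2, 0.5, -3.2]
opening: 0.0389
```

```bash
python3 -c "
from h import *
goto(rest([-.06,-.05,.09]),down(-10.5,1))
"
```

```text
t 15.4833 tcp rest [-0.1547 -0.0817  0.0971] F [-0.1547  0.488  -3.1513] op 0.03887304322687778
rot first (tool,deg) [-0.5383  0.0902  0.2168] rows 0.08272209560772699
shift in new tool mm [  7.052   94.6812 -31.6678] shift in present tool [  6.6438  94.4053 -32.5669]
```

Call:
arm_command(
  plan=[
    [[0,0.015,-0.006,-0.5,0,0,0.03],[0,0.02,-0.007,0,0,0,0.03],[0,0.02,-0.007,0,0,0,0.03],[0,0.02,-0.006,0,0,0,0.03],[0,0.015,-0.005,0,0,0,0.03],[0,0,0,0,0,0,0.03],[0,0,0,0,0,0,0.03]],
  ],
)

```text
t: 16.07
tool_pos: [0.5198, -0.0975, 0.0933]
tool_rot: [1.33, 1.132, -1.344]
contact_force: [-0.5, 0.0, -3.3]
opening: 0.0388
```

```bash
python3 -c "
from h import *
goto(rest([-.06,-.05,.055]),down(-10.5,1))
a=snap('side','s6.png');b=snap('top','t6.png')
cv2.imwrite('pics/s6c.png',cv2.resize(a[190:290,270:370,::-1],None,fx=6,fy=6,interpolation=2))
for n in('side','top'):
  for t in('trough_floor','tube_middle','stop_face'):
    for d in mark_of(n,t)[:4]: print(n,t,round(d['conf'],2),inrest(w(n,d['at'])))
for z in (.024,):
  for x in(-.083,-.037): print(x,px('side',rest([x,-.142,z])))
"
```

```text
t 16.0667 tcp rest [-0.0645 -0.0486  0.0933] F [-0.4504  0.009  -3.3232] op 0.038818483998364704
rot first (tool,deg) [0.6321 0.0325 0.6593] rows 0.12872302124474883
shift in new tool mm [38.2809  4.5086  1.3814] shift in present tool [38.2274  4.9334  1.4117]
side trough_floor 0.71 [-0.0593 -0.0014  0.0143]
side tube_middle 0.84 [-0.2228 -0.4101  0.0208]
side tube_middle 0.77 [-0.0603 -0.0431  0.0949]
side tube_middle 0.61 [-0.2476 -0.1824  0.0246]
side tube_middle 0.45 [-0.2981  0.2603  0.0222]
side stop_face 0.63 [-0.064   0.0135  0.039 ]
side stop_face 0.58 [ 0.1248 -0.3511 -0.0017]
top trough_floor 0.74 [-0.0606 -0.0013  0.0095]
top tube_middle 0.87 [-0.3004  0.2656  0.0211]
top tube_middle 0.82 [-0.2477 -0.1776  0.0231]
top tube_middle 0.58 [-0.2211 -0.4109  0.0252]
top tube_middle 0.57 [-0.0632 -0.0448  0.0902]
top stop_face 0.65 [-0.0595  0.0164  0.0378]
top stop_face 0.43 [-0.0625 -0.0017  0.0108]
-0.083 [293.161  270.9424]
-0.037 [309.3001 270.772 ]
```

View pics/s6c.png

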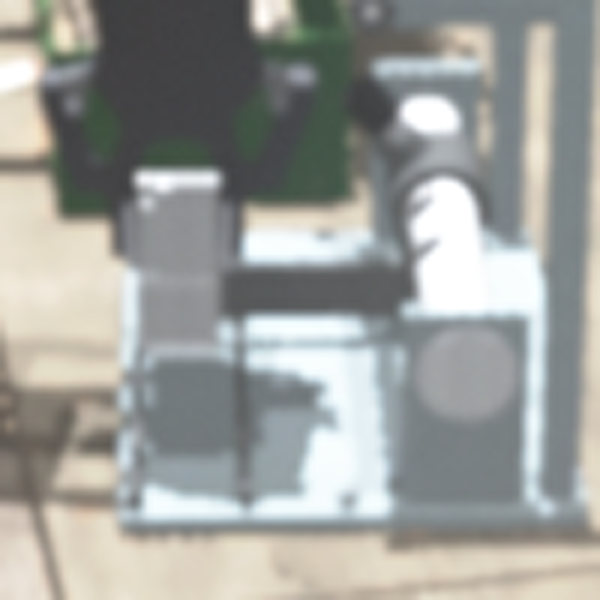

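Call:
arm_command(
  plan=[
    [[0.008,0.0045,0,0.6,0,0.6,0.03],[0.014,0,0,0,0,0,0.03],[0.012,0,0,0,0,0,0.03],[0.004,0,0,0,0,0,0.03],[0,0,0,0,0,0,0.03],[0,0,0,0,0,0,0.03]],
  ],
)

```text
t: 16.97
tool_pos: [0.5239, -0.0995, 0.0557]
tool_rot: [1.345, 1.112, -1.343]
contact_force: [-0.1, -0.4, -3.1]
opening: 0.0388
```

```bash
python3 -c "
from h import *
goto(rest([-.06,-.05,.031]),down(-10.5,1))
a=snap('side','s7.png');b=snap('top','t7.png')
cv2.imwrite('pics/s7c.png',cv2.resize(a[210:290,270:350,::-1],None,fx=7,fy=7,interpolation=2))
for n in('side','top'):
  for t in('tube_middle',):
    for d in mark_of(n,t)[:4]: print(n,t,round(d['conf'],2),inrest(w(n,d['at'])))
"
```

```text
t 16.9667 tcp rest [-0.0602 -0.0498  0.0557] F [-0.1133 -0.3656 -3.0801] op 0.03881501032606374
rot first (tool,deg) [-0.16    0.0666 -0.2087] rows 0.03820493203217951
shift in new tool mm [24.6544  0.1627  0.2441] shift in present tool [24.6551  0.0736  0.2151]
side tube_middle 0.73 [-0.2467 -0.1836  0.0224]
side tube_middle 0.68 [-0.0605 -0.047   0.0604]
side tube_middle 0.61 [-0.2215 -0.4084  0.0188]
side tube_middle 0.38 [-0.3013  0.2603  0.0227]
top tube_middle 0.83 [-0.3004  0.2665  0.0232]
top tube_middle 0.76 [-0.2489 -0.1783  0.0237]
top tube_middle 0.66 [-0.2227 -0.4119  0.019 ]
top tube_middle 0.61 [-0.0575 -0.0453  0.0544]
```

View pics/s7c.png

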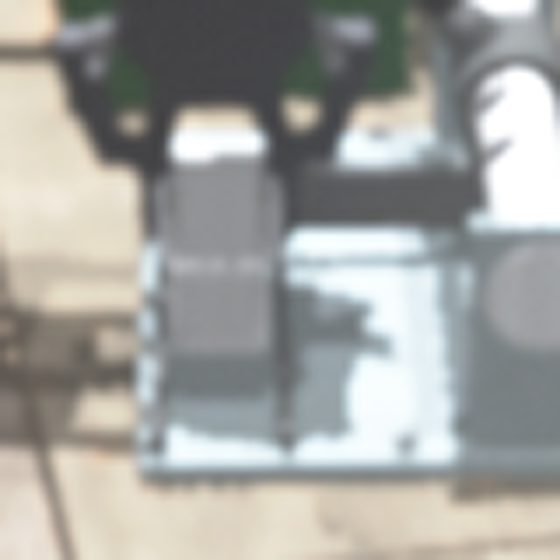

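Call:
arm_command(
  plan=[
    [[0.008,0,0,0,0,0,0.03],[0.008,0,0,0,0,0,0.03],[0.004,0,0,0,0,0,0.03],[0,0,0,0,0,0,0.03]],
  ],
)

```text
t: 17.5
tool_pos: [0.528, -0.1009, 0.043]
tool_rot: [1.346, 1.107, -1.339]
contact_force: [-1.1, -0.7, -3.4]
opening: 0.039
```

```bash
python3 -c "
from h import *
goto(rest([-.06,-.05,.031]),down(-10.5,1));print(ctrl.get_obs()['wrist_torque'])
"
```

```text
t 17.5 tcp rest [-0.0559 -0.0505  0.043 ] F [-1.0925 -0.7374 -3.4015] op 0.03898031047857994
rot first (tool,deg) [-0.0962  0.1578 -0.531 ] rows 0.07918690638807802
shift in new tool mm [11.9972 -4.1268 -0.4757] shift in present tool [11.9571 -4.2386 -0.5017]
[ 0.     -0.0489 -0.0093]
```

Call:
arm_command(
  plan=[
    [[0,-0.004,0,0,0,-0.5,0.03],[0,0,0,0,0,0,0.03],[0,0,0,0,0,0,0.03]],
  ],
)

```text
t: 17.75
tool_pos: [0.5241, -0.1003, 0.0424]
tool_rot: [1.342, 1.114, -1.345]
contact_force: [0.5, -1.1, -3.0]
opening: 0.0391
```

```bash
python3 -c "
from h import *
goto(rest([-.06,-.05,.031]),down(-10.5,1));print(ctrl.get_obs()['wrist_torque'])
"
```

```text
t 17.75 tcp rest [-0.0598 -0.0505  0.0424] F [ 0.4669 -1.0759 -2.9733] op 0.039144341201115554
rot first (tool,deg) [-0.0938  0.166  -0.0353] rows 0.02730831119133101
shift in new tool mm [11.3914 -0.1558 -0.5029] shift in present tool [11.3898 -0.1636 -0.5356]
[0.0677 0.024  0.0045]
```

Call:
arm_command(
  plan=[
    [[0.004,-0.001,0,0,0,0,0.03],[0.003,-0.0005,0,0,0,0,0.03],[0,0,0,0,0,0,0.03],[0,0,0,0,0,0,0.03]],
  ],
)

```text
t: 18.08
tool_pos: [0.5216, -0.0997, 0.0326]
tool_rot: [1.342, 1.115, -1.346]
contact_force: [1.8, -0.8, -2.4]
opening: 0.0389
```

```bash
python3 -c "
from h import *
goto(rest([-.06,-.05,.031]),down(-10.5,1));print(ctrl.get_obs()['wrist_torque'])
"
```

```text
t 18.0833 tcp rest [-0.0623 -0.0504  0.0326] F [ 1.7701 -0.8179 -2.4154] op 0.03886113060682742
rot first (tool,deg) [-0.0839  0.1525  0.0264] rows 0.024790773640383658
shift in new tool mm [ 1.5833  2.3197 -0.3798] shift in present tool [ 1.5812  2.3199 -0.3874]
[-0.0774 -0.2361  0.0812]
```

Call:
arm_command(
  plan=[
    [[0.001,0.0018,0,0,0,0,0.03],[0.001,0,0,0,0,0,0.03],[0,0,0,0,0,0,0.03]],
  ],
)

```text
t: 18.33
tool_pos: [0.5237, -0.1, 0.0309]
tool_rot: [1.341, 1.115, -1.346]
contact_force: [0.1, -0.3, -2.8]
opening: 0.0391
```

Call:
arm_command(
  plan=[
    [[0,0,-0.003,0,0,0,0.03],[0,0,-0.003,0,0,0,0.03],[0,0,0,0,0,0,0.03]],
  ],
)

```text
t: 18.58
tool_pos: [0.5249, -0.094, 0.0308]
tool_rot: [1.341, 1.115, -1.347]
contact_force: [-0.4, 0.3, -1.4]
opening: 0.0392
```

```bash
python3 -c "
from h import *
goto(rest([-.06,-.039,.031]),down(-10.5,1));print(ctrl.get_obs()['wrist_torque'])
"
```

```text
t 18.5833 tcp rest [-0.0602 -0.0442  0.0308] F [-0.3975  0.2773 -1.4067] op 0.03915346584511711
rot first (tool,deg) [-0.1091  0.1745  0.0504] rows 0.029847419110917595
shift in new tool mm [-0.1786  0.157  -5.164 ] shift in present tool [-0.1945  0.147  -5.1638]
[0.0009 0.0476 0.0699]
```

Call:
arm_command(
  plan=[
    [[0.0003,0,-0.002,0,0,0,0.03],[0,0,-0.0015,0,0,0,0.03],[0,0,0,0,0,0,0.03]],
  ],
)

```text
t: 18.83
tool_pos: [0.5256, -0.0912, 0.0308]
tool_rot: [1.338, 1.113, -1.347]
contact_force: [0.5, -1.5, -1.3]
opening: 0.039
```

Call:
arm_command(
  plan=[
    [[0.0003,0,-0.0015,0,0,0,0.03],[0,0,0,0,0,0,0.03]],
  ],
)

```text
t: 19.0
tool_pos: [0.5257, -0.0912, 0.0309]
tool_rot: [1.334, 1.111, -1.348]
contact_force: [-1.2, -0.9, -3.1]
opening: 0.0387
```

```bash
python3 -c "
from h import *
goto(rest([-.06,-.039,.031]),down(-10.5,1));print(ctrl.get_obs()['wrist_torque'])
"
```

```text
t 19.0 tcp rest [-0.0598 -0.0413  0.0309] F [-1.1852 -0.8667 -3.1112] op 0.03870335252261077
rot first (tool,deg) [0.0361 0.5679 0.033 ] rows 0.08027587645067553
shift in new tool mm [-0.1072 -0.1603 -2.3358] shift in present tool [-0.1302 -0.1589 -2.3347]
[-0.0381  0.1108  0.0813]
```

Call:
arm_command(
  plan=[
    [[0,0,-0.003,0,0.5,0,0.03],[0,0,-0.003,0,0,0,0.03]],
  ],
)

```text
t: 19.17
tool_pos: [0.5261, -0.0905, 0.031]
tool_rot: [1.329, 1.11, -1.347]
contact_force: [-4.7, -15.4, -0.5]
opening: 0.0389
```

```bash
python3 -c "
from h import *
goto(rest([-.06,-.039,.031]),down(-10.5,1));print(ctrl.get_obs()['wrist_torque'])
"
```

```text
t 19.1667 tcp rest [-0.0596 -0.0406  0.031 ] F [ -4.7261 -15.4099  -0.4919] op 0.038869061828012856
rot first (tool,deg) [0.2514 0.7731 0.0098] rows 0.11449998353480575
shift in new tool mm [-0.0192 -0.4218 -1.5597] shift in present tool [-0.0402 -0.4149 -1.5611]
[-2.3364  0.6646  0.3146]
```

Call:
arm_command(
  plan=[
    [[0,0,0,0,0.7,0,0.03],[0,0,-0.0005,0,0,0,0.03],[0,0,0,0,0,0,0.045],[0,0,0,0,0,0,0.05],[0,0,0,0,0,0,0.055],[0,0,0,0,0,0,0.055]],
  ],
)

```text
t: 19.67
tool_pos: [0.5277, -0.0896, 0.0323]
tool_rot: [1.343, 1.117, -1.338]
contact_force: [0.5, -0.0, -0.2]
opening: 0.0549
```

Call:
arm_command(
  plan=[
    [[-0.01,0,0,0,0,0,0.055],[-0.02,0,0,0,0,0,0.055],[-0.02,0,0,0,0,0,0.055],[-0.02,-0.01,0,0,0,0,0.055],[-0.015,-0.03,0,0,0,0,0.055],[-0.01,-0.035,0,0,0,0,0.055],[-0.01,-0.035,0,0,0,0,0.055],[0,-0.03,0,0,0,0,0.055],[0,0,0,0,0,0,0.055],[0,0,0,0,0,0,0.055]],
  ],
)

```text
t: 20.5
tool_pos: [0.3877, -0.062, 0.1506]
tool_rot: [1.346, 1.109, -1.327]
contact_force: [-0.2, 0.1, -0.2]
opening: 0.0549
```

```bash
python3 -c "
from h import *
goto(rest([-.06,-.039,.031]),down(-10.5,1))
a=snap('side','s8.png');b=snap('top','t8.png')
cv2.imwrite('pics/s8c.png',np.hstack([cv2.resize(i[y:y+100,x:x+80,::-1],None,fx=5,fy=5,interpolation=2) for i,x,y in((a,275,190),(b,235,165))]))
for n in('side','top'):
  for t in('tube_middle','stop_face','knob_grip'):
    for d in mark_of(n,t)[:4]: print(n,t,round(d['conf'],2),inrest(w(n,d['at'])))
"
```

```text
t 20.5 tcp rest [-0.2009 -0.0377  0.1506] F [-0.235   0.0551 -0.2007] op 0.05490597365963879
rot first (tool,deg) [ 0.3141 -0.1089 -0.8437] rows 0.12772854006921375
shift in new tool mm [119.6261 140.8814   1.2965] shift in present tool [121.6842 139.0948   2.2933]
side tube_middle 0.9 [-0.2494 -0.1807  0.0244]
side tube_middle 0.8 [-0.0545 -0.0368  0.0338]
side tube_middle 0.65 [-0.2213 -0.4113  0.0223]
side tube_middle 0.41 [-0.1111 -0.3377 -0.0035]
side stop_face 0.67 [-0.0569  0.0133  0.0389]
side stop_face 0.39 [ 0.0204 -0.4737  0.004 ]
side knob_grip 0.49 [0.0309 0.0514 0.1362]
top tube_middle 0.94 [-0.0579 -0.0363  0.0301]
top tube_middle 0.91 [-0.2222 -0.4111  0.0254]
top tube_middle 0.6 [-0.2989  0.2644  0.0231]
top tube_middle 0.56 [-0.2527 -0.1772  0.0265]
top stop_face 0.76 [-0.0606  0.0191  0.0413]
top knob_grip 0.41 [0.0371 0.0511 0.1327]
top knob_grip 0.33 [-0.0632  0.0183  0.039 ]
```

View pics/s8c.png

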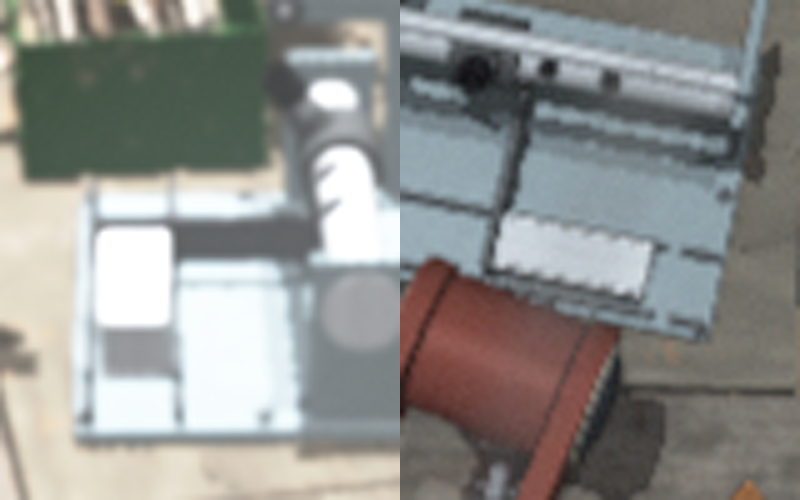

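Call:
arm_command(
  plan=[
    [[0,0,0.03,0,0,-0.8,0],[0,0.02,0.03,0,0,0,0],[0,0.03,0.03,0,0,0,0],[0,0.03,0,0,0,0,0],[0,0.03,0,0,0,0,0],[0,0.025,0,0,0,0,0],[0,0,0,0,0,0,0],[0,0,0,0,0,0,0]],
  ],
)

```text
t: 21.57
tool_pos: [0.5121, -0.1803, 0.1423]
tool_rot: [1.337, 1.134, -1.344]
contact_force: [-0.8, 0.1, 0.1]
opening: 0.0003
```

```bash
python3 -c "
from h import *
goto(rest([-.06,-.124,.040]),down(-10.5,1))
"
```

```text
t 21.5667 tcp rest [-0.057  -0.1314  0.1423] F [-0.8351  0.1322  0.113 ] op 0.00025712788628691875
rot first (tool,deg) [ 0.4062 -0.3035  0.7164] rows 0.12361263188993953
shift in new tool mm [102.2624  -3.0145  -7.4044] shift in present tool [102.3296  -1.6848  -6.8792]
```

Call:
arm_command(
  plan=[
    [[0.015,-0.002,0,0,0,0.7,0],[0.025,0,0,0,0,0,0],[0.025,0,0,0,0,0,0],[0.02,0,0,0,0,0,0],[0.01,0,0,0,0,0,0],[0,0,0,0,0,0,0],[0,0,0,0,0,0,0]],
  ],
)

```text
t: 22.15
tool_pos: [0.5073, -0.1783, 0.0442]
tool_rot: [1.341, 1.126, -1.335]
contact_force: [-0.1, -0.2, 0.4]
opening: 0.0002
```

```bash
python3 -c "
from h import *
goto(rest([-.06,-.106,.040]),down(-10.5,1))
"
```

```text
t 22.15 tcp rest [-0.0621 -0.1303  0.0442] F [-0.1429 -0.1973  0.4174] op 0.0002376516084518847
rot first (tool,deg) [ 0.4648 -0.3108  0.0917] rows 0.07980709430122924
shift in new tool mm [  4.1646   2.141  -24.3151] shift in present tool [  4.2928   2.3448 -24.274 ]
```

Call:
arm_command(
  plan=[
    [[0.002,0.002,-0.008,0,0,0,0],[0,0,-0.008,0,0,0,0],[0,0,-0.003,0,0,0,0],[0,0,0,0,0,0,0]],
  ],
)

```text
t: 22.48
tool_pos: [0.515, -0.1589, 0.0463]
tool_rot: [1.342, 1.12, -1.332]
contact_force: [-0.3, 0.1, -0.5]
opening: -0.0002
```

Call:
arm_command(
  plan=[
    [[0,0,-0.002,0,0,0,0],[0,0,-0.002,0,0,0,0]],
  ],
)

```text
t: 22.65
tool_pos: [0.5171, -0.1548, 0.0482]
tool_rot: [1.342, 1.118, -1.329]
contact_force: [0.1, 0.2, -0.0]
opening: 0.0001
```

Call:
arm_command(
  plan=[
    [[0,0,-0.002,0,0,0,0],[0,0,-0.002,0,0,0,0]],
  ],
)

```text
t: 22.82
tool_pos: [0.5184, -0.1532, 0.0492]
tool_rot: [1.337, 1.112, -1.33]
contact_force: [-1.9, -10.0, -2.2]
opening: -0.0
```

```bash
python3 -c "
from h import *
goto(rest([-.06,-.106,.040]),down(-10.5,1))
"
```

```text
t 22.8167 tcp rest [-0.0558 -0.1036  0.0492] F [ -1.9242 -10.0445  -2.154 ] op -5.623262631674717e-07
rot first (tool,deg) [ 0.59    0.2075 -0.5802] rows 0.12014886691865886
shift in new tool mm [ 9.2301 -4.2269  2.4436] shift in present tool [ 9.1954 -4.3449  2.3661]
```

Call:
arm_command(
  plan=[
    [[0,0,0.004,0,0,0,0],[0,0,0.015,0,0,0,0],[-0.02,0,0.01,0,0,0,0],[-0.03,0,0,0,0,0,0],[-0.03,-0.02,0,0,0,0,0],[-0.03,-0.03,0,0,0,0,0],[0,-0.03,0,0,0,0,0],[0,-0.03,0,0,0,0,0],[0,-0.03,0,0,0,0,0],[0,0,0,0,0,0,0],[0,0,0,0,0,0,0]],
  ],
)

```text
t: 23.73
tool_pos: [0.3699, -0.1574, 0.1643]
tool_rot: [1.341, 1.112, -1.328]
contact_force: [-0.2, -0.4, 0.0]
opening: -0.0001
```

```bash
python3 -c "
from h import *
goto(rest([-.06,-.106,.040]),down(-10.5,1))
a=snap('side','s9.png');b=snap('top','t9.png')
cv2.imwrite('pics/s9c.png',np.hstack([cv2.resize(i[y:y+100,x:x+80,::-1],None,fx=5,fy=5,interpolation=2) for i,x,y in((a,275,190),(b,235,165))]))
for n in('side','top'):
  for t in('tube_middle','stop_face','knob_grip'):
    for d in mark_of(n,t)[:4]:
      P=inrest(w(n,d['at']))
      if abs(P[1])<.1: print(n,t,round(d['conf'],2),P)
"
```

```text
t 23.7333 tcp rest [-0.201  -0.1348  0.1643] F [-0.2029 -0.3534  0.0457] op -5.723442837108273e-05
rot first (tool,deg) [ 0.5132  0.0056 -0.7085] rows 0.12322408576037515
shift in new tool mm [124.3119 141.0362 -28.8183] shift in present tool [126.0453 139.7407 -27.573 ]
side tube_middle 0.63 [-0.0573 -0.035   0.0313]
side tube_middle 0.62 [0.057  0.0484 0.0978]
side stop_face 0.72 [0.0575 0.0471 0.0982]
side stop_face 0.61 [-0.0645  0.0138  0.0422]
side knob_grip 0.55 [0.0335 0.0481 0.1361]
top stop_face 0.71 [-0.059   0.0221  0.0416]
top stop_face 0.18 [-0.0578 -0.0345  0.031 ]
top knob_grip 0.47 [0.0337 0.0485 0.133 ]
```

View pics/s9c.png

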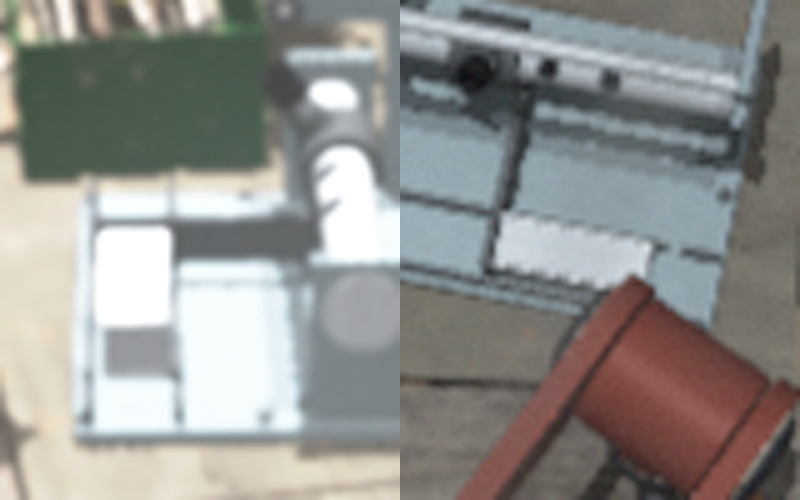

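The tube (side crop, about 135,300; top crop, about 570,250) lies flat between the fences with its end against the tongue. The knob is down, and holes 1 and 2 show free to the right of the sleeve. I'm handing the job in.

```bash
python3 -c "
from h import *
print(finish_job())"
```

```text
the job is handed in; nothing more can be done
None
```

The stop is set in the left-hand hole and the steel tube lies flat in the trough with its end against it. I handed the job in at about 24 s, with the arm clear of everything.

**Stop:** I pulled the knob out about 6 mm to its end stop and slid the stop past the middle hole. I then let the pin rest on the bar and pushed on until it dropped in. Pushing 13–15 N both ways did not shift it. The knob sits at y ≈ 49 mm in the rest's own axes (the hole is at 50) and is about 11 mm lower than at the start. That matches a pin fully home.

**Tube:** I gripped the bright steel tube and left the three orange look-alikes alone. I lowered it into the trough, slid it against the tongue (about 16 N) and let go. A nudge on its free end with closed fingers then met firm resistance at 10 N. The last pictures show it flat between the fences and against the stop.

**Checks that were less certain:** The networks' readings of the stop face varied from y = 13 to 22 mm (17 expected), so contact rests mainly on the pushes and the pictures. In the last pair of pictures the arm partly hid the tube from the top camera. I did not measure the bystanders again at the end, but the tool recorded no unexpected contact along the way.

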